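# Run the shop shutter with its spring-return key

## Task

Take the orange-headed key out of the sloped wooden key rack, push it fully home into the key switch of the grey shutter control box (wiggle it past the stiff pins), then turn it a quarter turn clockwise and keep it there. The switch springs back, so finish still gripping the key and holding it turned; leave the other keys and everything else on the counter where it is.

Things in the scene. Friction and masses are not known exactly. Their poses are not given: they have to be found in the camera images.
- key_orange: Key, flat orange plastic head, steel blade, 64 mm long, 50 g. Origin on its axis at the head's underside (the shoulder); z from blade to head, x across the head, y through its thickness. Same when turned half round about z. Starts standing blade-down in one of the rack's three pockets, leaning 20 deg, head towards the rack's front; pulls out along its axis.
- orange_head (a point): Point in the orange key's head, 25 mm above the shoulder, a good place to grip: pinch across the thickness (key y), fingers along the key's axis. Axes as the key's. The head is 34 mm wide (x), 10 mm thick (y), 36 mm tall (z = 0 to 36 mm above the shoulder).
- orange_tip (a point): Tip of the orange key's blade, 28 mm below the shoulder. Axes as the key's. Below the shoulder comes a round neck, 5 mm thick and 9.5 mm long, then a bit 18 mm wide (x) and 5 mm thick (y) with a rounded end, down to this tip.
- rack: Wooden key rack, 200 mm long (y), 75 mm deep, 70 mm high, fixed. Origin: centre of its underside; -x is its front, roughly to the robot. Pockets at y = -66, 0 and 66 mm, mouths at x = 0, 60 mm up; rim face and pockets lean 20 deg, tops towards -x. Each is 21 x 8 mm inside, 32 mm deep; a key's shoulder rests on the rim. Which key is in which pocket varies.
- shutter_box: Grey shutter control box, 130 mm (x) by 120 mm (y) by 71 mm high, fixed. Origin: centre of its underside. On the middle of its top is a 50 mm square steel plate set at 45 deg, with the keyhole. Beside it a red dot (off) towards +x +y and a green dot (run) towards +x -y, each 48 mm from the keyhole.
- plate (a point): Centre of the steel plate's top face, 76 mm above the counter; axes as the box's. The plate is 6 mm thick; its fixed slot is 20 x 7 mm, pointing at the red dot, so the blade goes in only in that direction (either way round), and the key can turn only when its shoulder is within about 3 mm of the plate. While turned it cannot be pulled out.
- keyway (a point): Centre of the keyhole's mouth, same point as the plate's. z up; x along the turning cylinder's slot, at rest towards the red dot. Fully home: key origin here, shoulder on the plate. Two pairs of stiff sprung pins are met with about 14 and 7 mm still to go; pushing past takes about 4 to 12 N, and rocking the key a few degrees helps.
- lock (a joint): Turn of the lock cylinder in rad: 0 at rest (off, slot towards the red dot), growing clockwise seen from above to a stop at 1.57 (run, slot towards the green dot). A spring drives it back to 0 (about 0.04 N m at rest, 0.13 N m at the stop). The key has about 0.1 rad of play in the cylinder.
- key_blue: Key like the orange one but with a blue head, in another pocket; not to be moved. Origin and axes as the orange key's.
- key_green: Key like the orange one but with a green head, in another pocket; not to be moved. Origin and axes as the orange key's.
- duck: Yellow toy duck, 55 mm across, 60 mm high, loose between rack and box. Origin: centre of its underside.
- sweet_jar: Jar of sweets, 84 mm across, 120 mm high, loose at the back. Origin: centre of its underside.
- cup: White mug, 72 mm across, 85 mm high, loose at the back. Origin: centre of its underside.
- tape_roll: Clear tape roll lying flat, 90 mm across, 22 mm high, loose near the robot. Origin: centre of its underside.
- carton: Small green carton, 60 by 110 by 50 mm high, loose at the back. Origin: centre of its underside.
Mind the look-alikes: they are no part of the job. There is more than one size of the key_orange; the job needs the middle-sized.

How it is judged:
On the way, in this order (a step that is already met when the one before it is completed fails the run):
1. the orange key is gripped and clear of the rack and box (contact force between the fingers and key_orange above 1.5 N and distance between key_orange and rack above 0.115 m and contact force between key_orange and rack below 0.1 N and contact force between key_orange and shutter_box below 0.1 N), for 0.1 s.
2. the orange key is fully home in the key switch, not yet turned (horizontal distance between key_orange and keyway below 0.003 m and z of key_orange in the frame of keyway below 0.003 m and angle between the z axis of key_orange and the z axis of keyway, either way round below 0.12 rad and value of joint lock below 0.35 rad), for 0.1 s.
3. the key is turned a quarter clockwise (horizontal distance between key_orange and keyway below 0.003 m and z of key_orange in the frame of keyway below 0.003 m and angle between the z axis of key_orange and the z axis of keyway, either way round below 0.12 rad and contact force between the fingers and key_orange above 1.5 N and value of joint lock above 1.3 rad), for 0.3 s.
At the end, for the whole second after the job is handed in: Orange key home (shoulder within 3 mm of the keyhole mouth in height and sideways, 7 deg of upright), cylinder still at over 1.3 rad, fingers gripping the key (over 1.5 N) through the last second; other keys within 20 mm, duck, jar, mug, carton, tape within 40 mm of their starts (all of step 3 and velocity of joint lock between -0.2 and 0.2 rad/s and distance of each of key_blue, key_green from where it was at the start of the episode below 0.02 m and distance of each of duck, sweet_jar, cup, tape_roll, carton from where it was at the start of the episode below 0.04 m); the arm keeps its last pose, push and grip.
It fails at once if another key taken or knocked out (distance of any of key_blue, key_green from where it was at the start of the episode above 0.02 m).
It fails at once if something on the counter knocked about (distance of any of duck, sweet_jar, cup, tape_roll, carton from where it was at the start of the episode above 0.04 m).
It also fails if it takes over 56 s, if anything falls off the work surface, if the arm or the gripper's body presses on something with over 40 N, if the wrist force passes 120 N, or if a joint passes its speed limit or range.

## Robot

A 6-joint arm with a two-finger parallel gripper is mounted at the origin on the work surface. World frame = base frame: x ahead of the robot, y to its left, z up, the work surface at z = 0. Lengths are in m, angles in rad, forces in N, time in s.
With the tool pointing down it reaches from about 0.3 to 0.775 m from the base axis. Payload 14.6 kg.
Tool frame: the origin (TCP) lies midway between the tips of the shut fingers; the grasp point (between the pads) lies 19 mm behind it; z points along the fingers, y is the direction in which the jaws open and shut (so a half turn about z gives the same grasp; the last joint's range is limited). The gripper opens to 94 mm and grips with 3 to 60 N. Pads are 16 mm wide; open, the fingers measure 119 mm over their backs; the gripper's body (75 mm by 177 mm) begins 78 mm behind the grasp point.
Start: joints at [1.105, 0.3, 1.521, -0, 1.321, -0.067], TCP at [0.214, 0.507, 0.205] pointing down, gripper open.
Joint ranges: [-3.03, 3.03], [-0.79, 2.21], [0.23, 2.52], [-1.04, 4.18], [0, 3.07], [-2.55, 2.55]. Speed limits (rad/s): [2.22, 2.22, 2.57, 3.14, 3.14, 3.14].

## Interface

Orientations are given as a unit quaternion [x, y, z, w].
In Python, from plant import get_state, camera, camera_model, hand_in gives the robot as it stands. The module is installed in compiled form; this text tells all that it offers.
- The arm moves only by the tool servo_tool, never from a script. Its argument "motion" is a list of rows, each a list of 5 numbers: the finger opening in cm, from 0 to 9.4, then the shift along the tool's x, y, z in cm, then the turn about the tool's z in rad. A call has 1 to 5 rows; each row shifts and turns the commanded pose from where the row before left it, along the tool's axes as they then stand; what a row does not reach is not made up. A row lasts 1/10 s, in which the tool goes at most 50 mm and 8.59 degrees, less where a joint would pass 70% of its speed; a pose out of reach is approached as far as the arm can. A call with a gripper value outside its range is refused whole. The fingers move at their own pace and stop on an object; "newtons" is the grip in N (left out, the last holds). Time passes only in rows, so rows that do not move let the fingers close. It gives the time, the measured TCP pose, the force and the opening at its end, in the units of the state.
- get_state(): the state, without advancing time (a new reading comes with each control period).
- camera(name): name is "side" or "top" or "wrist"; returns the picture (480x640x3 uint8, red, green, blue); there is no depth.
- camera_model(name): a dict with "K" (3x3 intrinsics, pixels), "k1" (the pictures are not rectified: a ray, as slopes to the right and down, at radius r is drawn at 1 + k1 r^2 times it, then the intrinsics apply), "R" (3x3) and "t" (3): a world point X has camera coordinates R X + t. Camera axes: x right, y down, z forward; pixel columns grow to the right and rows downward; lengths in m; the calibration is good to about 2 mm. A picture is of the moment at which its call begins: read the wrist's pose just before it. camera_model takes no time and is no camera call; for the wrist camera it gives the pose at the moment of the call.
- hand_in(): hands the job in, once; it reports no verdict.
The state is a dict: "clock": time; "joint_pos": joint angles; "qvel": joint speeds; "joint_torque": joint torques, N m; "tcp_pos": TCP position; "orientation": TCP orientation; "ft_force": force on the tool from outside, world axes, zero at the start; "wrist_torque": the same for the moment, N m; "width": finger opening in m.
Only numpy, scipy, OpenCV 4.12 (cv2) and the standard library are available. Lean on these libraries where they do the work, as an engineer would, in place of code of your own. Each camera call takes 0.05 s, during which the arm holds its last target. There are 200 camera calls.

## Working session

There is one attempt and no reset: what is moved stays moved. The work goes in short steps, Python scripts to look and compute and a tool call to move; the robot and the scene stay as the last step left them, time stands still between calls to the robot, and variables do not carry over. Pictures are saved under pics/ and viewed, about 8 in all and at most 12, crops included, and the job is handed in when it is done.

Besides the shell and the picture viewer there is one more tool, called after "Call:" by a JSON object that holds its "fn" and its "kwargs", one argument or row to a line. servo_tool: Moves the arm, as the interface text tells. Its arguments: {"type":"object","properties":{"motion":{"type":"array"},"newtons":{"type":"number"}},"required":["motion"]}

```bash
mkdir -p pics
cat > h.py <<'E'
import numpy as np, cv2
from plant import get_state, camera, camera_model, hand_in
from scipy.spatial.transform import Rotation as Ro
def ray(m,uv):
    K=np.array(m["K"]);d=np.array([m["k1"],0,0,0],float)
    p=cv2.undistortPoints(np.array([[uv]],float),K,d)[0,0]
    R=np.array(m["R"]);t=np.array(m["t"])
    return -R.T@t, R.T@np.array([p[0],p[1],1.])
def onz(m,uv,z):
    o,d=ray(m,uv);return o+d*(z-o[2])/d[2]
def proj(m,X):
    R=np.array(m["R"]);t=np.array(m["t"])
    return cv2.projectPoints(np.array(X,float).reshape(-1,1,3),cv2.Rodrigues(R)[0],t,np.array(m["K"]),np.array([m["k1"],0,0,0],float))[0][:,0]
def tri(m1,a,m2,b):
    o1,d1=ray(m1,a);o2,d2=ray(m2,b)
    s=np.linalg.lstsq(np.c_[d1,-d2],o2-o1,rcond=None)[0]
    p,q=o1+s[0]*d1,o2+s[1]*d2
    return (p+q)/2,np.linalg.norm(p-q)
def save(n,im,s=1):
    cv2.imwrite(f"pics/{n}.png",cv2.resize(im[...,::-1],None,fx=s,fy=s))
E
python3 - <<'E'
from h import *
np.set_printoptions(precision=3,suppress=True)
for n in ("top","side","wrist"):
    im=camera(n); np.save(f"pics/{n}.npy",im); save(n+"0",im); m=camera_model(n); print(n,m["K"][0][0],m["k1"],-np.array(m["R"]).T@m["t"],m["R"])
s=get_state();print(s)
E
```

```text
top 560.9844957332563 0.021418207496277146 [0.385 0.005 0.975] [[ 0.042 -0.999  0.003]
 [-0.978 -0.042 -0.203]
 [ 0.203  0.005 -0.979]]
side 461.5251895574708 -0.10842690444167848 [ 0.113 -0.549  0.499] [[ 0.796 -0.605 -0.002]
 [-0.305 -0.398 -0.865]
 [ 0.523  0.689 -0.502]]
wrist 346.32997505643414 0.008220679587522867 [0.149 0.534 0.385] [[ 0.388  0.921 -0.001]
 [ 0.895 -0.377  0.24 ]
 [ 0.22  -0.094 -0.971]]
{'clock': 0.15, 'joint_pos': array([ 1.105,  0.3  ,  1.521, -0.   ,  1.321, -0.067]), 'qvel': array([-0.   , -0.003, -0.002,  0.001,  0.001,  0.001]), 'joint_torque': array([  0.002, -53.196, -35.282,   0.071,   0.024,  -0.   ]), 'tcp_pos': array([0.214, 0.507, 0.205]), 'orientation': array([ 0.198,  0.98 , -0.   , -0.   ]), 'ft_force': array([-0.538,  0.303,  0.176]), 'wrist_torque': array([-0.008, -0.031,  0.052]), 'width': 0.09366332109145416}
```

View pics/top0.png

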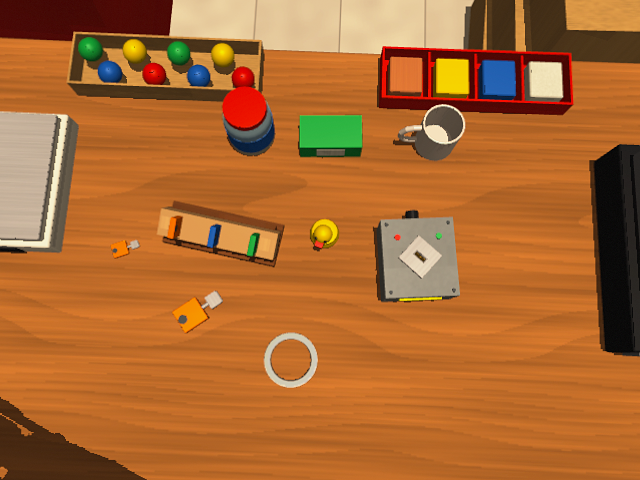

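View pics/side0.png

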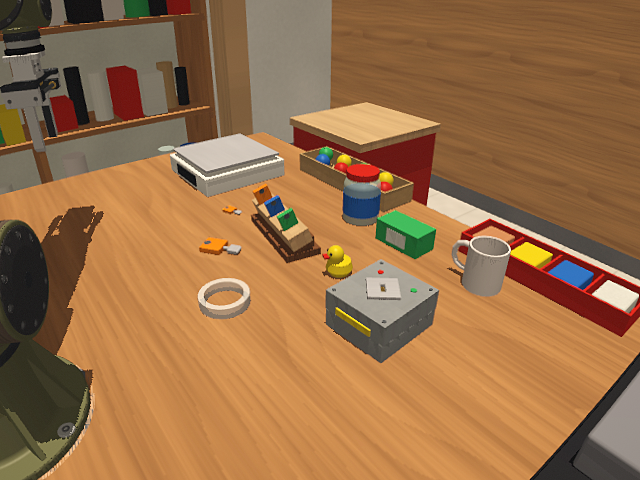

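```bash
cat > m.py <<'E'
from h import *
np.set_printoptions(precision=4,suppress=True)
top=np.load("pics/top.npy");side=np.load("pics/side.npy");mt=camera_model("top");ms=camera_model("side")
def blob(im,lo,hi,box):
    x0,y0,x1,y1=box;h=cv2.cvtColor(im,cv2.COLOR_RGB2HSV)
    m=cv2.inRange(h,lo,hi);k=np.zeros_like(m);k[y0:y1,x0:x1]=m[y0:y1,x0:x1]
    n,l,s,c=cv2.connectedComponentsWithStats(k);i=1+np.argmax(s[1:,4]);return c[i],s[i]
O=((8,200,120),(16,255,255))
B=((105,150,60),(125,255,255));G=((50,150,60),(75,255,255));R=((0,180,120),(6,255,255))
for n,c,bt,bs in (("or",O,(150,210,190,245),(245,180,275,205)),("bl",B,(200,215,225,255),(262,192,288,216)),("gr",G,(235,225,265,262),(275,205,302,236)),
  ("red",R,(385,228,405,245),(372,266,388,278)),("green",G,(430,228,450,245),(406,284,422,296))):
    a,sa=blob(top,*c,bt);b,sb=blob(side,*c,bs)
    print(n,a,sa,b,sb,*tri(mt,a,ms,b),onz(mt,a,.071))
a=top[195:275,150:290];b=top[205:310,365:470]
save("c_rack",a,5.5);save("c_box",b,5.5)
s=side[175:270,220:330]; save("c_side",s,6)
c=np.hstack([cv2.resize(a,(560,320)),cv2.resize(b,(240,240))[:320] if 0 else cv2.copyMakeBorder(cv2.resize(b,(240,240)),0,80,0,0,cv2.BORDER_CONSTANT)])
E
python3 m.py
python3 - <<'E'
import cv2,numpy as np
a=cv2.imread('pics/c_rack.png');b=cv2.imread('pics/c_side.png');c=cv2.imread('pics/c_box.png')
a=cv2.resize(a,(525,300));b=cv2.resize(b,(347,300));c=cv2.resize(c,(300,300))
o=np.zeros((600,800,3),np.uint8);o[:300,:525]=a;o[300:,:347]=b;o[300:,400:700]=c
cv2.imwrite('pics/comb.png',o)
E
```

```text
or [155.2232 229.0863] [150 210  23  35 336] [262.5412 194.0258] [253 184  19  20 194] [0.5842 0.2749 0.0638] 0.0214485353821687 [0.5733 0.2779 0.071 ]
bl [212.9415 235.4561] [207 225  13  23 171] [274.2582 205.8263] [265 196  19  20 213] [0.5663 0.1807 0.0775] 0.0021262874191499866 [0.5667 0.1825 0.071 ]
gr [251.8649 244.223 ] [247 233  12  24 148] [287.4323 219.3231] [277 209  21  22 229] [0.5548 0.1163 0.0767] 0.002497585264304957 [0.5547 0.1176 0.071 ]
red [396.8636 237.    ] [394 235   6   5  22] [379.9333 271.6   ] [378 270   5   4  15] [ 0.5768 -0.1197  0.0724] 0.00024692373761973295 [ 0.577  -0.1198  0.071 ]
green [438.375  235.5417] [436 233   6   6  24] [413.1875 290.    ] [411 289   6   3  16] [ 0.5821 -0.1877  0.0726] 0.00014041536064242534 [ 0.5824 -0.188   0.071 ]
```

View pics/comb.png

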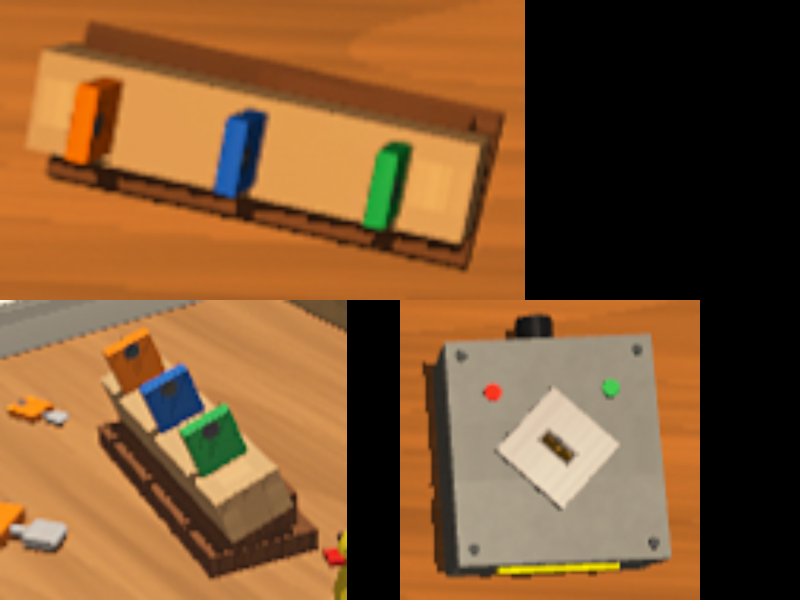

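Look-alikes in the top view are a small loose orange key (122,248), a large loose orange key (190,315) and an orange tray cell (405,75). The one standing in the rack at (173,228) is middle-sized and is the target. In the crop it stands in the left pocket, thin side along the rack. The slot in the plate points at the red dot.

Call:
{"fn": "servo_tool", "kwargs": {
  "motion": [
    [4, -2.9, -0.67, 0, 0],
    [4, -2.9, -0.67, 0, 0],
    [4, -2.9, -0.67, 0, 0],
    [4, -2.9, -0.67, 0, 0],
    [4, -2.9, -0.67, 0, 0]
  ]
}}

```text
clock: 0.65
tcp_pos: [0.335, 0.4188, 0.2053]
orientation: [0.198, 0.98, -0.0, -0.0]
ft_force: [0.2, 0.4, -0.2]
width: 0.0574
```

Call:
{"fn": "servo_tool", "kwargs": {
  "motion": [
    [4, -2.9, -0.67, 0, 0],
    [4, -2.9, -0.67, 0, 0],
    [4, -2.9, -0.67, 0, 0],
    [4, -2.9, -0.67, 0, 0],
    [4, -2.9, -0.67, 0, 0]
  ]
}}

```text
clock: 1.15
tcp_pos: [0.4556, 0.3316, 0.2052]
orientation: [0.198, 0.98, -0.0, -0.0]
ft_force: [0.2, 0.3, -0.6]
width: 0.0398
```

Call:
{"fn": "servo_tool", "kwargs": {
  "motion": [
    [4, -2.9, -0.67, 0, 0],
    [4, -2.9, -0.67, 0, 0],
    [4, -2.9, -0.67, 0, -0.1],
    [4, 0, 0, 0, -0.122],
    [4, 0, 0, 0, 0]
  ]
}}

```text
clock: 1.65
tcp_pos: [0.5274, 0.2796, 0.2049]
orientation: [0.088, 0.996, -0.0, -0.0]
ft_force: [0.4, -0.0, 0.7]
width: 0.0405
```

Run:
```python
from h import *
np.set_printoptions(precision=4,suppress=True)
s=get_state();m=camera_model("wrist");im=camera("wrist");np.save("pics/w1.npy",im)
print(s["clock"],s["tcp_pos"],Ro.from_quat(s["orientation"]).as_matrix(),s["width"])
P=[.5839,.2439,.060];print(proj(m,[P,[.5751,.2455,.0845]]))
save("w1",im)
```

```text
1.65 [0.5274 0.2796 0.2049] [[-0.9846  0.175  -0.0009]
 [ 0.175   0.9846 -0.0004]
 [ 0.0008 -0.0005 -1.    ]] 0.04054308498291096
[[296.5968 285.7712]
 [294.5896 286.7477]]
```

View pics/w1.png

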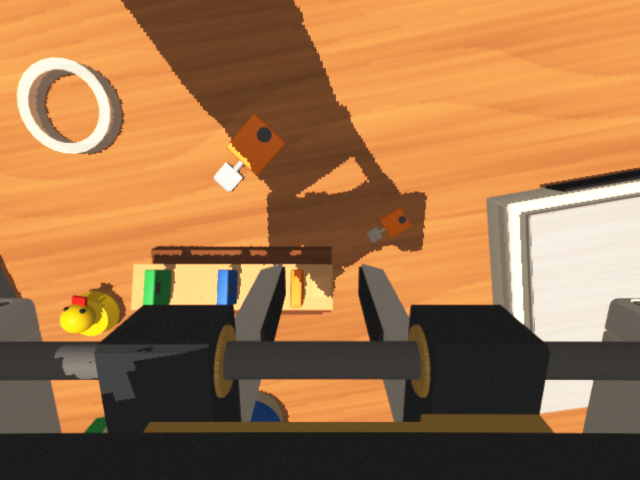

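The wrist view shows the orange head at (296,287), within 1.5 px of the prediction, and the tool yaw matches the rack. I'll move over it, lower partway and measure once more.

Call:
{"fn": "servo_tool", "kwargs": {
  "motion": [
    [4, -2.65, -1.25, 1.5, 0],
    [4, -2.65, -1.25, 2.0, 0],
    [4, 0, 0, 3.5, 0],
    [4, 0, 0, 0, 0]
  ]
}}

```text
clock: 2.1
tcp_pos: [0.5729, 0.2456, 0.131]
orientation: [0.09, 0.996, -0.002, -0.003]
ft_force: [-0.4, 0.4, 0.4]
width: 0.04
```

Run:
```python
from h import *
np.set_printoptions(precision=4,suppress=True)
s=get_state();m=camera_model("wrist");im=camera("wrist");np.save("pics/w2.npy",im)
print(s["clock"],s["tcp_pos"])
print(proj(m,[[.5839,.2439,.060],[.5751,.2455,.0845],s["tcp_pos"]]))
h=cv2.cvtColor(im,cv2.COLOR_RGB2HSV);k=cv2.inRange(h,(8,150,60),(20,255,255))
save("w2",cv2.copyMakeBorder(im[230:450,150:450],0,0,0,0,cv2.BORDER_CONSTANT),2.6)
```

```text
2.1 [0.5729 0.2456 0.131 ]
[[322.4494 260.6439]
 [322.3889 258.9971]
 [321.7699 280.3195]]
```

View pics/w2.png

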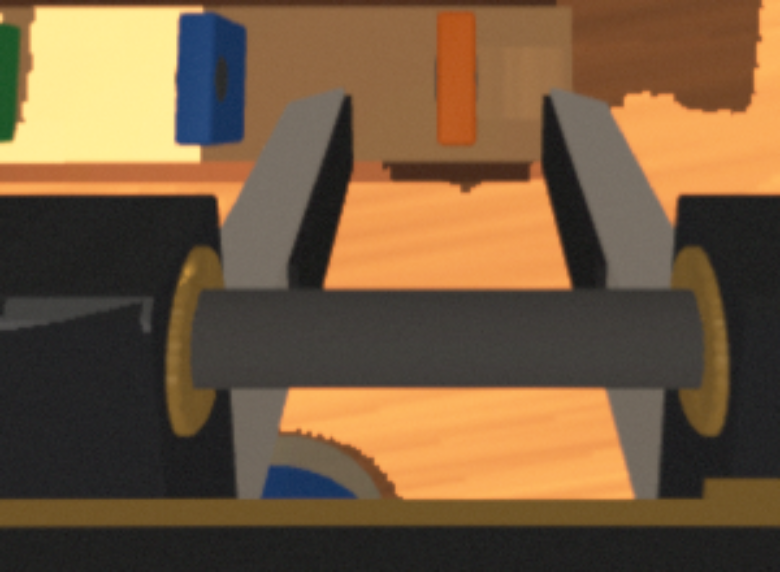

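The orange head sits about 2.3 mm towards +y of the finger centre and matches the prediction in depth. I'll correct that, lower and grip.

Call:
{"fn": "servo_tool", "kwargs": {
  "motion": [
    [4, -0.2, 0.23, 2.0, 0],
    [4, 0, 0, 2.5, 0],
    [4, 0, 0, 2.0, 0],
    [4, 0, 0, 0, 0]
  ]
}}

```text
clock: 2.55
tcp_pos: [0.5763, 0.2488, 0.0701]
orientation: [0.088, 0.996, -0.0, -0.001]
ft_force: [0.9, 0.3, -1.0]
width: 0.04
```

Call:
{"fn": "servo_tool", "kwargs": {
  "motion": [
    [0, 0, 0, 0, 0],
    [0, 0, 0, 0, 0],
    [0, 0, 0, 0, 0],
    [0, 0, 0, 0, 0],
    [0, 0, 0, 0, 0]
  ],
  "newtons": 10
}}

```text
clock: 3.05
tcp_pos: [0.5776, 0.2483, 0.0713]
orientation: [0.088, 0.996, 0.0, 0.0]
ft_force: [-1.1, -0.4, 6.0]
width: 0.01
```

The fingers closed on 10 mm, so the key is held, but about 5 mm too high on the head. I'll re-grip lower.

Call:
{"fn": "servo_tool", "kwargs": {
  "motion": [
    [3, 0, 0, 0, 0],
    [3, 0, 0, 0, 0],
    [3, 0.2, 0, 0.5, 0],
    [3, 0, 0, 0, 0]
  ]
}}

```text
clock: 3.45
tcp_pos: [0.5747, 0.2484, 0.0644]
orientation: [0.088, 0.996, -0.0, -0.001]
ft_force: [-0.4, 0.3, 1.0]
width: 0.0299
```

Call:
{"fn": "servo_tool", "kwargs": {
  "motion": [
    [0, 0, 0, 0, 0],
    [0, 0, 0, 0, 0],
    [0, 0, 0, 0, 0],
    [0, 0, 0, 0, 0],
    [0, 0, 0, 0, 0]
  ],
  "newtons": 10
}}

```text
clock: 3.95
tcp_pos: [0.5754, 0.2485, 0.0655]
orientation: [0.088, 0.996, 0.0, 0.0]
ft_force: [0.3, 0.3, 0.9]
width: 0.01
```

Call:
{"fn": "servo_tool", "kwargs": {
  "motion": [
    [0, 0.17, 0, -0.47, 0],
    [0, 0.17, 0, -0.47, 0],
    [0, 0.17, 0, -0.47, 0],
    [0, 0.17, 0, -0.47, 0],
    [0, 0, 0, 0, 0]
  ]
}}

```text
clock: 4.45
tcp_pos: [0.5688, 0.2499, 0.0852]
orientation: [0.088, 0.996, 0.0, 0.001]
ft_force: [-0.5, -0.6, -1.2]
width: 0.01
```

Call:
{"fn": "servo_tool", "kwargs": {
  "motion": [
    [0, -0.5, 0, -0.1, 0],
    [0, -0.5, 0, -0.1, 0],
    [0, -0.5, 0, -0.05, 0],
    [0, -0.4, 0, -0.05, 0],
    [0, 0, 0, 0, 0]
  ],
  "newtons": 6
}}

```text
clock: 4.95
tcp_pos: [0.5879, 0.2462, 0.0871]
orientation: [0.088, 0.996, -0.0, 0.0]
ft_force: [-0.2, 0.7, -0.8]
width: 0.0101
```

Run:
```python
from h import *
np.set_printoptions(precision=4,suppress=True)
s=get_state();print(s["clock"],s["tcp_pos"],s["ft_force"])
im=camera("side");np.save("pics/s3.npy",im);save("s3",im[150:250,210:330],6)
```

```text
4.95 [0.5879 0.2462 0.0871] [-0.2329  0.7494 -0.8345]
```

View pics/s3.png

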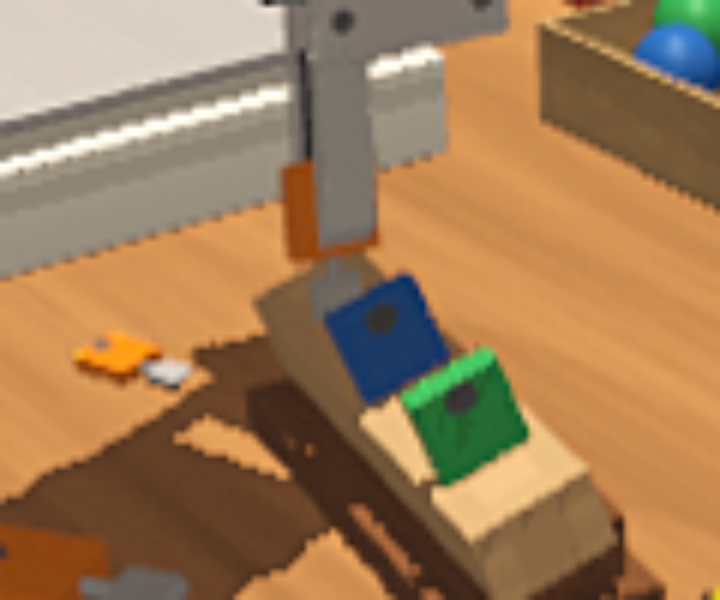

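The key now stands almost upright in the fingers. I'll grip firmly, lift and travel to the box.

Call:
{"fn": "servo_tool", "kwargs": {
  "motion": [
    [0, 0, 0, 0, 0],
    [0, 0, 0, -1.5, 0],
    [0, 0, 0, -3, 0],
    [0, 0, 0, -3, 0],
    [0, 0, 0, -3, 0]
  ],
  "newtons": 40
}}

```text
clock: 5.5
tcp_pos: [0.5873, 0.2464, 0.1948]
orientation: [0.088, 0.996, 0.0, 0.001]
ft_force: [0.1, -1.0, -0.6]
width: 0.0094
```

Call:
{"fn": "servo_tool", "kwargs": {
  "motion": [
    [0, -0.24, -3.4, 0, 0],
    [0, -0.24, -3.4, 0, 0],
    [0, -0.24, -3.4, 0, 0],
    [0, -0.24, -3.4, 0, 0],
    [0, -0.24, -3.4, 0, 0]
  ]
}}

```text
clock: 6.0
tcp_pos: [0.5691, 0.0756, 0.1937]
orientation: [0.088, 0.996, 0.0, 0.001]
ft_force: [0.2, -0.1, -1.4]
width: 0.0096
```

Call:
{"fn": "servo_tool", "kwargs": {
  "motion": [
    [0, -0.24, -3.4, 0, 0],
    [0, -0.24, -3.4, 0, 0],
    [0, -0.24, -3.4, 0, 0],
    [0, -0.24, -3.4, 0, 0],
    [0, -0.24, -3.4, 0, 0]
  ]
}}

```text
clock: 6.5
tcp_pos: [0.551, -0.0939, 0.1937]
orientation: [0.088, 0.996, -0.0, 0.001]
ft_force: [0.5, -0.6, -0.4]
width: 0.01
```

Call:
{"fn": "servo_tool", "kwargs": {
  "motion": [
    [0, -0.24, -3.4, 0, 0],
    [0, -0.24, -3.0, 0, 0.1],
    [0, 0, 0, 0, 0.14],
    [0, 0, 0, 0, 0.14],
    [0, 0, 0, 0, 0.14]
  ]
}}

```text
clock: 7.0
tcp_pos: [0.5447, -0.1567, 0.1935]
orientation: [0.344, 0.939, -0.0, 0.001]
ft_force: [0.6, 0.1, -0.4]
width: 0.01
```

Call:
{"fn": "servo_tool", "kwargs": {
  "motion": [
    [0, 0, 0, 0, 0.14],
    [0, 0, 0, 0, 0.14],
    [0, 0, 0, 0, 0.14],
    [0, 0, 0, 0, 0.14],
    [0, 0, 0, 0, 0.14]
  ]
}}

```text
clock: 7.5
tcp_pos: [0.5447, -0.1564, 0.1936]
orientation: [0.645, 0.764, 0.0, 0.001]
ft_force: [0.7, -0.1, -0.5]
width: 0.0096
```

Call:
{"fn": "servo_tool", "kwargs": {
  "motion": [
    [0, 0, 0, 0, 0.14],
    [0, 0, 0, 0, 0.14],
    [0, 0, 0, 0, 0.14],
    [0, 0, 0, 0, 0.14],
    [0, 0, 0, 0, 0.14]
  ]
}}

```text
clock: 8.0
tcp_pos: [0.5448, -0.1564, 0.1936]
orientation: [0.868, 0.497, 0.0, 0.001]
ft_force: [-0.8, 0.3, -1.0]
width: 0.0099
```

Call:
{"fn": "servo_tool", "kwargs": {
  "motion": [
    [0, 0, 0, 0, 0.14],
    [0, 0, 0, 0, 0.05],
    [0, 0, 0, 0, 0]
  ]
}}

```text
clock: 8.3
tcp_pos: [0.5448, -0.1564, 0.1934]
orientation: [0.91, 0.414, 0.0, 0.0]
ft_force: [-0.5, -0.5, -0.0]
width: 0.0097
```

Run:
```python
from h import *
np.set_printoptions(precision=4,suppress=True)
s=get_state();M=Ro.from_quat(s["orientation"]).as_matrix();print(s["clock"],s["tcp_pos"],s["width"],M,np.degrees(np.arctan2(M[1,0],M[0,0])),s["joint_pos"])
ims=[];T=s["tcp_pos"]
for n in("side","wrist","top"):
    m=camera_model(n);im=camera(n);np.save(f"pics/{n}4.npy",im)
    p=proj(m,[T,T+[0,0,-.034],[.5457,-.1564,.076]]);print(n,p)
    c=p.mean(0).astype(int);x0=np.clip(c[0]-65,0,510);y0=np.clip(c[1]-70,0,340)
    ims.append(cv2.resize(im[y0:y0+140,x0:x0+130],None,fx=3,fy=3,interpolation=cv2.INTER_CUBIC) if n!="top" else None);print(x0,y0)
save("c4",np.hstack(ims[:2]))
```

```text
8.3 [ 0.5448 -0.1564  0.1934] 0.009684863743560788 [[ 0.6568  0.7541  0.0012]
 [ 0.7541 -0.6568 -0.0005]
 [ 0.0004  0.0013 -1.    ]] 48.943648296564106 [-0.3442  0.3461  1.4886 -0.0001  1.3056  0.3724]
side [[387.995  220.2765]
 [386.1379 240.9957]
 [382.2671 287.3352]]
320 179
wrist [[322.3226 278.9783]
 [322.1348 260.0375]
 [322.632  230.2391]]
257 186
top [[434.5267 242.8302]
 [429.7775 247.2563]
 [419.5878 256.1761]]
362 178
```

View pics/c4.png

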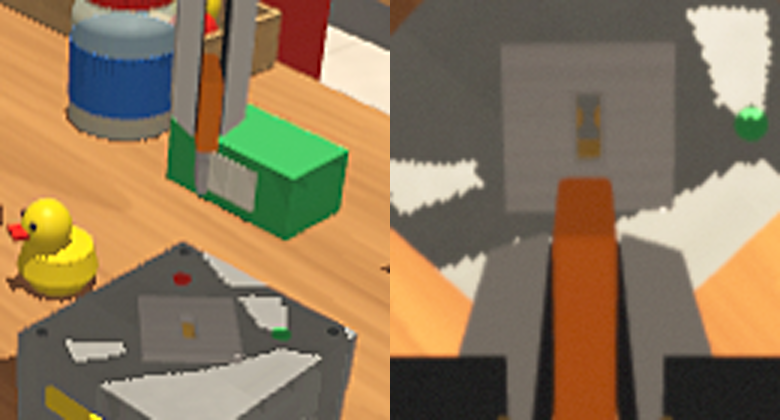

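```bash
cat > fit.py <<'E'
from h import *
from scipy.optimize import least_squares
np.set_printoptions(precision=4,suppress=True)
s=get_state();M=Ro.from_quat(s["orientation"]).as_matrix();T=s["tcp_pos"];mw=camera_model("wrist");ms=camera_model("side")
def pts(q):
    dx,dz,th=q  # shoulder in tool x / up, tilt of head towards tool +x
    c,n=np.cos(th),np.sin(th)
    f=lambda kx,kz:T+M[:,0]*(dx+kx*c+kz*n)+np.array([0,0,1])*(dz+kz*c-kx*n)
    return f(.017,0),f(.017,.036),f(0,-.028),f(0,0)
def res(q):
    a,b,t,o=pts(q)
    w=proj(mw,[a,b])[:,1];v=proj(ms,[t,o])[:,1]
    return np.r_[w-[246,265.3],v-[244,229]]
r=least_squares(res,[0,-.006,0],x_scale=[.001,.001,.01]);print(r.x,np.degrees(r.x[2]),r.fun,res([0,-.006,0]))
print(pts(r.x)[2],pts(r.x)[3])
print(onz(mw,(323,228.3),.076), "side slot",onz(ms,(320+189/3,179+328/3),.076))
E
python3 fit.py
python3 - <<'E'
import sys;sys.path.insert(0,'.')
from h import *
im=np.load("pics/wrist4.npy");im2=np.load("pics/top4.npy")
a=cv2.resize(im[190:330,270:380],None,fx=4,fy=4,interpolation=cv2.INTER_CUBIC);b=cv2.resize(im2[210:290,385:475],None,fx=4,fy=4,interpolation=cv2.INTER_CUBIC)
b=cv2.copyMakeBorder(b,0,a.shape[0]-b.shape[0],0,0,cv2.BORDER_CONSTANT)
import os;os.chdir('.');save("c5",np.hstack([a,b]))
E
```

```text
[-0.0012 -0.0113  0.0107] 0.6112308186703473 [-0.1796  0.1335  1.0069 -0.9535] [ 0.3088  2.2259 -2.6548 -4.6264]
[ 0.5437 -0.1576  0.1536] [ 0.5439 -0.1574  0.1816]
[ 0.5471 -0.1552  0.076 ] side slot [ 0.5448 -0.1589  0.076 ]
```

View pics/c5.png

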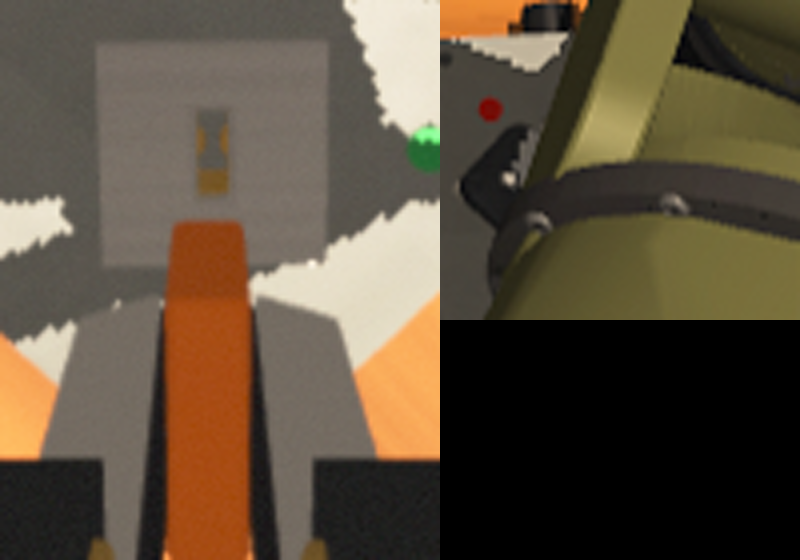

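Key is upright to about 1°. The keyhole estimates differ by under 2 mm. I'll lower close to the plate and compare tip and slot directly.

Call:
{"fn": "servo_tool", "kwargs": {
  "motion": [
    [0, 0.28, 0, 2, 0],
    [0, 0, 0, 2.5, 0],
    [0, 0, 0, 1.5, -0.01],
    [0, 0, 0, 0, 0]
  ]
}}

```text
clock: 8.85
tcp_pos: [0.5456, -0.154, 0.1305]
orientation: [0.908, 0.42, -0.001, -0.001]
ft_force: [0.2, -0.5, -0.7]
width: 0.01
```

Run:
```python
from h import *
np.set_printoptions(precision=4,suppress=True)
s=get_state();T=s["tcp_pos"];M=Ro.from_quat(s["orientation"]).as_matrix();print(s["clock"],T,s["width"],np.degrees(np.arctan2(M[1,0],M[0,0])))
ims=[]
for n in("side","wrist"):
    m=camera_model(n);im=camera(n);np.save(f"pics/{n}6.npy",im)
    p=proj(m,[T,T-[0,0,.039]-.0012*M[:,0],[.5457,-.1564,.076]]);print(n,p.round(1).tolist())
    x0,y0,w,h=(345,235,75,100) if n=="side" else (275,200,100,100)
    ims.append(cv2.resize(im[y0:y0+h,x0:x0+w],None,fx=4.5,fy=4.5,interpolation=cv2.INTER_CUBIC))
save("c6",np.hstack(ims))
```

```text
8.85 [ 0.5456 -0.154   0.1305] 0.00997355985628945 49.62638638844331
side [[383.8, 256.9], [381.9, 278.9], [382.3, 287.3]]
wrist [[321.1, 278.3], [321.2, 259.0], [323.6, 253.1]]
```

View pics/c6.png

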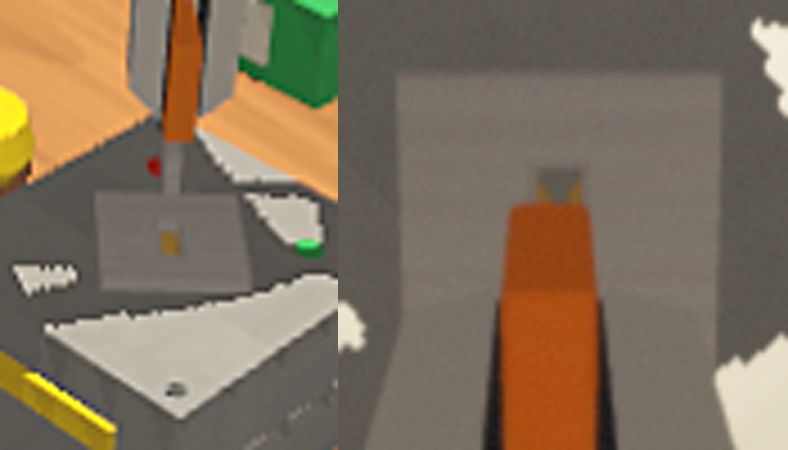

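```bash
cat > f2.py <<'E'
from h import *
np.set_printoptions(precision=4,suppress=True)
s=get_state();T=s["tcp_pos"];M=Ro.from_quat(s["orientation"]).as_matrix();m=camera_model("wrist")
tl=lambda P:M.T@(P-T)
print(T,"slot far end tool xyz",tl(onz(m,(324.5,237.3),.076))*1e3,"-> centre x -10")
for c in((321.8,398/1),):pass
print("plate far/near edge", [tl(onz(m,(323,r),.076))*1e3 for r in (200+72/4.5,)])
for dz in(.011,.009): print("low corner",tl(onz(m,(321.8,245.6),T[2]-dz))*1e3)
for dz in(.025,.027): print("top corner",tl(onz(m,(321.8,264.4),T[2]+dz))*1e3)
print("est top",tl(np.array([.5457,-.1564,.076]))*1e3)
E
python3 f2.py
```

```text
[ 0.5467 -0.1544  0.133 ] slot far end tool xyz [ 9.3638  1.6781 56.9917] -> centre x -10
plate far/near edge [array([24.6262,  0.6067, 56.9931])]
low corner [16.0326 -0.2739 11.002 ]
low corner [16.5868 -0.2759  9.002 ]
top corner [ 16.8326  -0.3106 -24.998 ]
top corner [ 17.5051  -0.3127 -26.9979]
est top [-2.1929  0.499  56.9896]
```

Call:
{"fn": "servo_tool", "kwargs": {
  "motion": [
    [0, -0.04, 0.11, 0.8, 0],
    [0, 0, 0, 0.5, 0],
    [0, 0, 0, 0.4, 0],
    [0, 0, 0, 0.3, 0],
    [0, 0, 0, 0, 0]
  ]
}}

```text
clock: 9.45
tcp_pos: [0.5469, -0.1553, 0.1118]
orientation: [0.908, 0.419, -0.0, -0.0]
ft_force: [-1.0, -0.4, -0.1]
width: 0.0099
```

Call:
{"fn": "servo_tool", "kwargs": {
  "motion": [
    [0, 0, 0, 0.2, 0],
    [0, 0, 0, 0.2, 0],
    [0, 0, 0, 0.2, 0],
    [0, 0, 0, 0, 0]
  ]
}}

```text
clock: 9.85
tcp_pos: [0.5469, -0.1554, 0.106]
orientation: [0.908, 0.419, -0.0, -0.0]
ft_force: [-0.6, -1.8, -1.6]
width: 0.0098
```

It entered the slot freely. I'll continue towards the pins.

Call:
{"fn": "servo_tool", "kwargs": {
  "motion": [
    [0, 0, 0, 0.2, 0],
    [0, 0, 0, 0.2, 0],
    [0, 0, 0, 0.2, 0],
    [0, 0, 0, 0, 0]
  ]
}}

```text
clock: 10.25
tcp_pos: [0.5469, -0.1554, 0.0999]
orientation: [0.908, 0.419, -0.0, -0.0]
ft_force: [-1.3, -2.4, -2.5]
width: 0.0098
```

Call:
{"fn": "servo_tool", "kwargs": {
  "motion": [
    [0, 0.1, 0, 0.15, 0],
    [0, -0.2, 0, 0.15, 0],
    [0, 0.2, 0, 0.1, 0],
    [0, -0.1, 0, 0, 0],
    [0, 0, 0, 0, 0]
  ]
}}

```text
clock: 10.75
tcp_pos: [0.5472, -0.1555, 0.0965]
orientation: [0.908, 0.419, 0.0, 0.0]
ft_force: [-3.5, -4.3, 3.2]
width: 0.0098
```

Call:
{"fn": "servo_tool", "kwargs": {
  "motion": [
    [0, -0.2, 0, 0.15, 0],
    [0, 0.2, 0, 0.15, 0],
    [0, -0.2, 0, 0.15, 0],
    [0, 0.12, 0, 0.05, 0],
    [0, 0, 0, 0, 0]
  ]
}}

```text
clock: 11.25
tcp_pos: [0.5467, -0.1558, 0.0909]
orientation: [0.908, 0.419, 0.0, 0.0]
ft_force: [2.3, -2.0, -3.6]
width: 0.0098
```

Call:
{"fn": "servo_tool", "kwargs": {
  "motion": [
    [0, -0.15, 0, 0.15, 0],
    [0, 0.25, 0, 0.15, 0],
    [0, -0.2, 0, 0.15, 0],
    [0, 0.1, 0, 0, 0],
    [0, 0, 0, 0, 0]
  ]
}}

```text
clock: 11.75
tcp_pos: [0.5464, -0.1563, 0.0866]
orientation: [0.908, 0.419, -0.0, 0.0]
ft_force: [0.0, -4.9, 0.2]
width: 0.0099
```

Call:
{"fn": "servo_tool", "kwargs": {
  "motion": [
    [0, -0.1, 0, 0.1, 0],
    [0, 0.15, 0, 0.1, 0],
    [0, -0.05, 0, 0, 0],
    [0, 0, 0, 0, 0]
  ]
}}

```text
clock: 12.15
tcp_pos: [0.5468, -0.1557, 0.0845]
orientation: [0.908, 0.419, 0.0, -0.0]
ft_force: [4.5, -1.8, -1.4]
width: 0.0099
```

Call:
{"fn": "servo_tool", "kwargs": {
  "motion": [
    [0, 0, 0, 0.1, 0],
    [0, 0, 0, 0.1, 0],
    [0, 0, 0, 0, 0]
  ]
}}

```text
clock: 12.45
tcp_pos: [0.5467, -0.1559, 0.0828]
orientation: [0.908, 0.419, 0.0, 0.0]
ft_force: [4.1, -1.8, 0.5]
width: 0.0101
```

Call:
{"fn": "servo_tool", "kwargs": {
  "motion": [
    [0, 0, 0.04, 0.1, 0],
    [0, 0, 0, 0.1, 0],
    [0, 0, 0, 0, 0]
  ]
}}

```text
clock: 12.75
tcp_pos: [0.5468, -0.156, 0.0825]
orientation: [0.908, 0.419, 0.0, -0.0]
ft_force: [-7.6, 2.3, 21.9]
width: 0.0098
```

Run:
```python
from h import *
s=get_state();print(s["clock"],s["tcp_pos"],s["ft_force"],s["wrist_torque"])
ims=[]
for n in("side","wrist"):
    im=camera(n);np.save(f"pics/{n}7.npy",im)
    x0,y0,w,h=(345,235,75,100) if n=="side" else (275,200,100,100)
    ims.append(cv2.resize(im[y0:y0+h,x0:x0+w],None,fx=4.5,fy=4.5,interpolation=cv2.INTER_CUBIC))
save("c7",np.hstack(ims))
```

```text
12.75 [ 0.54683385 -0.15599465  0.08248501] [-7.6361492   2.33614235 21.86886796] [0.69694352 1.45033918 0.05158072]
```

View pics/c7.png

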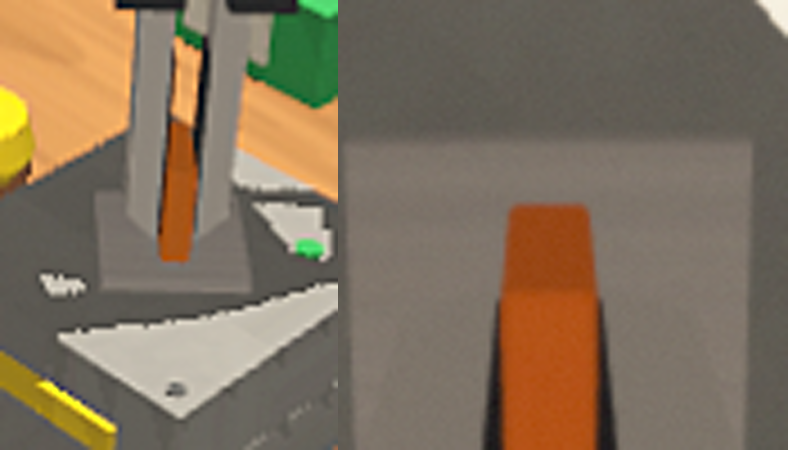

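The head's bottom is on the plate, with 22 N pushing back, and the key has not moved in the fingers, so it is home. I'll ease the push, grip at 60 N and turn clockwise.

Call:
{"fn": "servo_tool", "kwargs": {
  "motion": [
    [0, 0, 0, -0.08, 0],
    [0, 0, 0, 0, 0],
    [0, 0, 0, 0, 0]
  ],
  "newtons": 60
}}

```text
clock: 13.15
tcp_pos: [0.5468, -0.156, 0.0825]
orientation: [0.908, 0.419, 0.0, -0.0]
ft_force: [-2.9, 2.3, 14.0]
width: 0.0093
```

Call:
{"fn": "servo_tool", "kwargs": {
  "motion": [
    [0, 0, 0, 0, 0.12],
    [0, 0, 0, 0, 0.12],
    [0, 0, 0, 0, 0.12],
    [0, 0, 0, 0, 0.12],
    [0, 0, 0, 0, 0]
  ]
}}

```text
clock: 13.65
tcp_pos: [0.5468, -0.1557, 0.0825]
orientation: [0.982, 0.189, 0.0, -0.0]
ft_force: [-3.6, 3.2, 13.3]
width: 0.0094
```

```bash
cat > st.py <<'E'
from h import *
np.set_printoptions(precision=4,suppress=True)
s=get_state();M=Ro.from_quat(s["orientation"]).as_matrix();print(s["clock"],s["tcp_pos"],s["ft_force"],s["wrist_torque"],np.degrees(np.arctan2(M[1,0],M[0,0])),"F tool",M.T@s["ft_force"],s["joint_pos"])
E
python3 st.py
```

```text
13.65 [ 0.5468 -0.1557  0.0825] [-3.5858  3.2434 13.2558] [0.9259 0.6555 0.0033] 21.80893362865246 F tool [ -2.1201  -4.353  -13.2533] [-0.3421  0.4688  1.5914  0.0008  1.0816  0.8477]
```

Call:
{"fn": "servo_tool", "kwargs": {
  "motion": [
    [0, 0, 0, 0, 0.12],
    [0, 0, 0, 0, 0.12],
    [0, 0, 0, 0, 0.12],
    [0, 0, 0, 0, 0.12],
    [0, 0, 0, 0, 0]
  ]
}}

```text
clock: 14.15
tcp_pos: [0.5468, -0.1553, 0.0826]
orientation: [0.999, -0.05, -0.0, -0.001]
ft_force: [-4.3, 5.9, 15.4]
width: 0.0098
```

Call:
{"fn": "servo_tool", "kwargs": {
  "motion": [
    [0, 0, 0, 0, 0.12],
    [0, 0, 0, 0, 0.12],
    [0, 0, 0, 0, 0.12],
    [0, 0, 0, 0, 0.12],
    [0, 0, 0, 0, 0]
  ]
}}

```text
clock: 14.65
tcp_pos: [0.5469, -0.1551, 0.0826]
orientation: [0.958, -0.285, -0.0, -0.001]
ft_force: [-3.2, 8.2, 15.6]
width: 0.0097
```

Call:
{"fn": "servo_tool", "kwargs": {
  "motion": [
    [0, 0, 0, 0, 0.1],
    [0, 0, 0, 0, 0.08],
    [0, 0, 0, 0, 0.04],
    [0, 0, 0, 0, 0],
    [0, 0, 0, 0, 0]
  ]
}}

```text
clock: 15.15
tcp_pos: [0.5471, -0.155, 0.0826]
orientation: [0.922, -0.387, -0.0, -0.001]
ft_force: [-2.1, 9.1, 15.1]
width: 0.0096
```

```bash
python3 st.py
python3 - <<'E'
from h import *
ims=[]
for n in("side","wrist"):
    im=camera(n);np.save(f"pics/{n}8.npy",im)
    x0,y0,w,h=(345,235,75,100) if n=="side" else (275,200,100,100)
    ims.append(cv2.resize(im[y0:y0+h,x0:x0+w],None,fx=4.5,fy=4.5,interpolation=cv2.INTER_CUBIC))
save("c8",np.hstack(ims))
E
```

```text
15.15 [ 0.5471 -0.155   0.0826] [-2.0531  9.0786 15.1138] [1.7777 0.4191 0.2594] -45.527366677493 F tool [ -7.9304  -4.9167 -15.0996] [-0.3413  0.4688  1.5913  0.0019  1.0817  2.0232]
```

View pics/c8.png

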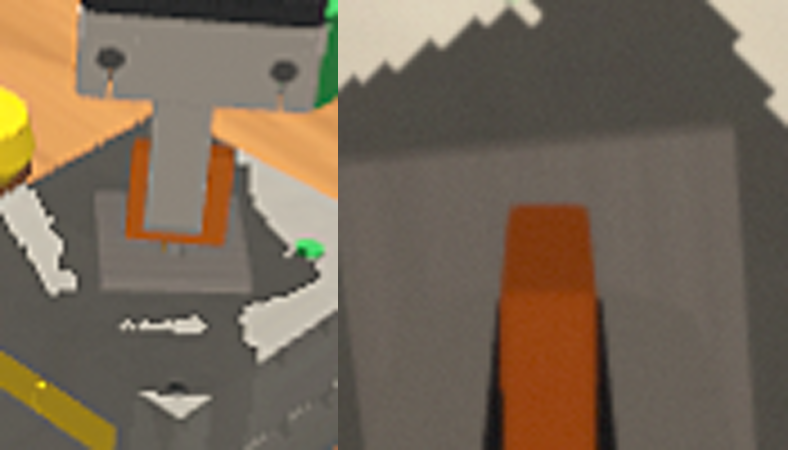

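The turn is 95° measured with 0.26 N m against the stop, and the key is still square in the fingers with its shoulder on the plate. I'll relieve a little side load, hold, and check the other objects against their start pictures.

Call:
{"fn": "servo_tool", "kwargs": {
  "motion": [
    [0, -0.05, 0, 0, 0],
    [0, 0, 0, 0, 0],
    [0, 0, 0, 0, 0],
    [0, 0, 0, 0, 0],
    [0, 0, 0, 0, 0]
  ]
}}

```text
clock: 15.75
tcp_pos: [0.547, -0.1549, 0.0826]
orientation: [0.922, -0.387, 0.0, -0.001]
ft_force: [1.4, 6.4, 11.4]
width: 0.0098
```

```bash
python3 st.py
python3 - <<'E'
from h import *
a=np.load("pics/side.npy");b=camera("side")
for n,(x0,y0,x1,y1) in dict(keys=(258,190,305,240),duck=(320,243,356,280),tape=(190,270,255,322),jar=(338,160,385,215),mug=(460,232,515,295),carton=(378,210,436,250)).items():
    t=a[y0:y1,x0:x1];r=cv2.matchTemplate(b[y0-10:y1+10,x0-10:x1+10],t,cv2.TM_CCOEFF_NORMED);_,v,_,p=cv2.minMaxLoc(r);print(n,round(v,3),p[0]-10,p[1]-10)
E
```

```text
15.75 [ 0.547  -0.1549  0.0826] [ 1.3582  6.3783 11.3898] [ 1.278  -0.0937  0.1813] -45.52817379786755 F tool [ -3.5981  -5.456  -11.3816] [-0.3411  0.4681  1.5923  0.0016  1.0803  2.0236]
keys 0.911 0 0
duck 0.947 0 0
tape 0.775 0 0
jar 0.567 0 0
mug 0.996 0 0
carton 0.397 0 0
```

```bash
python3 -c "
from h import *
print(hand_in())"; python3 st.py
```

```text
the job is handed in; nothing more can be done
None
the job is handed in; nothing more can be done
```

The job is handed in at about 15.8 s of the 56 s allowed. The orange key is home in the switch, turned a quarter clockwise and still gripped at 60 N. `hand_in()` gave no verdict, and I could not read the robot's state afterwards.

**What I did:** I took the middle-sized orange key out of the rack and levered it upright in the mouth of its pocket. I then pushed it past the pins with small rocking moves until its shoulder met the plate, and turned it.

**Last checks that agreed:**
- **Home:** TCP height stayed at 82.5 mm. The plate pushed back with about 22 N on seating and still pushed with 11 N at the end.
- **Turned:** The tool turned 95° as measured. The wrist torque was 0.26 N m just after the turn and 0.18 N m at the last reading, so the cylinder should be at its stop. I could not read the lock angle itself.
- **Grip:** The opening was 9.8 mm on the 10 mm head, and the key had not shifted in the fingers.
- **Other objects:** The other two keys, duck, tape and mug matched their start positions in the side view.

**Weak or disagreeing:**
- The jar and carton matched poorly (0.57 and 0.40), which I put down to the arm partly hiding them. No shift showed, and the arm never came near them.
- The views disagreed by up to 2 mm on where the keyhole was, so I used an average. The key went in freely.
- The first grip was about 5 mm too high on the head, so I re-gripped once.

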